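# Press the manifold's plugs home in order

### The arm

A 7-joint arm with a two-finger parallel gripper is mounted at the origin on the work surface. World frame = base frame: x ahead of the robot, y to its left, z up, the work surface at z = 0. Lengths are in m, angles in rad, forces in N, time in s.
With the tool pointing down it reaches from about 0.425 to 0.875 m from the base axis. Payload 4.7 kg.
Tool frame: the origin (TCP) lies at the very end of the fingers, on their centre line; the grasp point (between the pads) lies 19 mm behind it; z points along the fingers, y is the line along which they close (so a half turn about z gives the same grasp; the last joint's range is limited). The gripper opens to 87 mm and grips with 3 to 60 N. Pads are 19 mm wide; open, the fingers measure 117 mm over their backs; the gripper's body (75 mm by 190 mm) begins 51 mm behind the grasp point.
Start: joints at [-1.097, 0.321, -0.07, 1.45, 0.023, 1.371, -0.057], TCP at [0.288, 0.583, 0.198] pointing down, gripper open.
Joint ranges: [-2.86, 2.86], [-0.3, 2.09], [-1.38, 1.24], [0.06, 2.45], [-1.56, 4.7], [0.09, 2.05], [-2.69, 2.69]. Speed limits (rad/s): [2.57, 2.57, 3.14, 3.14, 3.14, 3.14, 3.14].

### API

Orientations are given as a rotation vector (axis times angle).
In Python, from bench import get_state, get_image, get_calibration, close_job gives the robot as it stands.
- The arm moves only by the shell command python3 -m crank 'ROWS' [FORCE]. ROWS is JSON, a list of rows, each a list of 5 numbers: the opening, from 0 (shut) to 1 (fully open), then the shift along the world's x, y, z in units of 0.2 m (1.0 is 0.2 m), then the turn about the world's z in units of 2 pi rad (1.0 is 2 pi rad). A call has 1 to 5 rows; each row is the pose to reach, as a shift and turn from the pose commanded when the call began, turning the shorter way round; what a row does not reach only later rows make up. A row lasts 1/8 s, in which the tool goes at most 62.5 mm and 10.7 degrees, less where a joint would pass 70% of its speed; a pose out of reach is approached as far as the arm can. A call with a number of a shift or a turn outside -1 to 1 is refused whole. A call with a gripper value outside its range is refused whole. The fingers move at their own pace and stop on an object; FORCE is the grip in N (left out, the last holds). Time passes only in rows, so rows that repeat a pose let the fingers close. It gives the time, the measured TCP pose, the force, the opening and the grip force at its end, in the units of the state.
- get_state(): the state, without advancing time (a new reading comes with each control period).
- get_image(name): name is "scene" or "top" or "wrist"; returns the picture (480x640x3 uint8, red, green, blue); there is no depth.
- get_calibration(name): a dict with "fovy" (degrees; the focal length in pixels is half the picture's height over the tangent of half this angle, whatever the lens; pixels are square), "cx", "cy" (the principal point, pixels), "R" (3x3) and "t" (3): a world point X has camera coordinates R X + t. Camera axes: x right, y down, z forward; pixel columns grow to the right and rows downward; lengths in m; the calibration is good to about 2 mm. A picture is of the moment at which its call begins: read the wrist's pose just before it. get_calibration takes no time and is no camera call; for the wrist camera it gives the pose at the moment of the call.
- close_job(): hands the job in; it is judged then, once.
The state is a dict: "time": time; "joint_positions": joint angles; "qd": joint speeds; "joint_torque": joint torques, N m; "position": TCP position; "tool_rot": TCP orientation; "ft_force": force on the tool from outside, world axes, zero at the start; "torque": the same for the moment, N m; "grip_width": opening from 0.0 (shut) to 1.0 (fully open); "grip_force": force on a finger pad.
Only numpy, scipy, OpenCV 4.12 (cv2) and the standard library are available. Lean on these libraries where they do the work, as an engineer would, in place of code of your own. Each camera call takes 0.05 s, during which the arm holds its last target. There are 200 camera calls.

### The job

Blank off the manifold for its pressure test: gently press the blue plug fully home, then the yellow one, then the red one, in that order. Leave the white plug standing up as the vent, do not pull any plug upwards, and leave the loose fittings lying around alone.

Things in the scene. Friction and masses are not known exactly. Their poses are not given: they have to be found in the camera images.
- manifold: Steel manifold tube (40 mm diameter, brass end nuts) on a fixed plywood board 110 x 400 x 18 mm. Origin: centre of the board's underside, on the bench; z up, y along the tube. Four identical upright brass ports at y = -90, -30, 30, 90 mm (x = 0), 37 mm diameter, rims 90 mm above the bench, each with one coloured plug; which colour is where varies, as do place and yaw.
- plug_blue_top (a point): Centre of the flat top of the blue plug's head, a soft blue disc 32 mm in diameter and 12 mm thick (it gives about 2.5 N per mm, up to 8 mm, and springs back) with a 2 mm black rubber seal under it, on a black stem 22 mm in diameter. The top is 115 to 118 mm above the bench when the plug stands up and 104 mm when it is fully home; the point moves with the plug.
- plug_blue (a joint): How far the blue plug has been pushed straight down, in m: 0 = standing up (seal 14 mm above its port's rim), 0.014 = fully home (seal on the rim, stop), negative = pulled up out of the port. Starts between 0 and 0.003. Slides vertically with a friction of about 3 N up to a firm stop and stays where it is left.
- plug_yellow_top (a point): Centre of the flat top of the yellow plug's head, a soft yellow disc 32 mm in diameter and 12 mm thick (it gives about 2.5 N per mm, up to 8 mm, and springs back) with a 2 mm black rubber seal under it, on a black stem 22 mm in diameter. The top is 115 to 118 mm above the bench when the plug stands up and 104 mm when it is fully home; the point moves with the plug.
- plug_yellow (a joint): How far the yellow plug has been pushed straight down, in m: 0 = standing up (seal 14 mm above its port's rim), 0.014 = fully home (seal on the rim, stop), negative = pulled up out of the port. Starts between 0 and 0.003. Slides vertically with a friction of about 3 N up to a firm stop and stays where it is left.
- plug_red_top (a point): Centre of the flat top of the red plug's head, a soft red disc 32 mm in diameter and 12 mm thick (it gives about 2.5 N per mm, up to 8 mm, and springs back) with a 2 mm black rubber seal under it, on a black stem 22 mm in diameter. The top is 115 to 118 mm above the bench when the plug stands up and 104 mm when it is fully home; the point moves with the plug.
- plug_red (a joint): How far the red plug has been pushed straight down, in m: 0 = standing up (seal 14 mm above its port's rim), 0.014 = fully home (seal on the rim, stop), negative = pulled up out of the port. Starts between 0 and 0.003. Slides vertically with a friction of about 3 N up to a firm stop and stays where it is left.
- plug_white_top (a point): Centre of the flat top of the white plug's head, a soft white disc 32 mm in diameter and 12 mm thick (it gives about 2.5 N per mm, up to 8 mm, and springs back) with a 2 mm black rubber seal under it, on a black stem 22 mm in diameter. The top is 115 to 118 mm above the bench when the plug stands up and 104 mm when it is fully home; the point moves with the plug.
- plug_white (a joint): How far the white plug has been pushed straight down, in m: 0 = standing up (seal 14 mm above its port's rim), 0.014 = fully home (seal on the rim, stop), negative = pulled up out of the port. Starts between 0 and 0.003. Slides vertically with a friction of about 3 N up to a firm stop and stays where it is left.
- tee: Loose black plastic pipe tee lying on the bench, 110 x 77 x 38 mm, on the robot's side of the manifold. Bystander. Origin: on the bench under the crossing of its pipes.
- door_handle: Loose brass lever door handle lying on its backplate, 42 x 150 mm, 54 mm high, beyond the manifold. Bystander. Origin: centre of the backplate's underside.
- screw_jar: Loose jar of screws with a black cap, 60 mm diameter, 75 mm high, beyond the manifold. Bystander. Origin: centre of its underside.
- brass_nut: Loose stepped brass fitting standing upright, 38 mm diameter, 45 mm high, on the robot's side of the manifold. Bystander. Origin: centre of its underside.

How it is judged:
By the outcome, as a careful person would: the job done as asked, in the order asked, and still so for the second after the job is handed in, with the robot touching nothing.
It also fails if it takes over 38 s, if anything falls off the work surface, if the arm or the gripper's body presses on something with over 40 N, if the wrist force passes 120 N, or if a joint passes its speed limit or range.

## Working session

There is one attempt and no reset: what is moved stays moved. The work goes in short steps, Python scripts to look and compute and a shell command to move; the robot and the scene stay as the last step left them, time stands still between calls to the robot, and variables do not carry over. Pictures are saved under pics/ and viewed, at most 10 in all, crops included, and the job is handed in when it is done.

```bash
mkdir -p pics
python3 - <<'E'
from bench import *
import cv2
for n in("top","scene"):
    im=get_image(n); cv2.imwrite(f"pics/{n}0.png",im[:,:,::-1])
    c=get_calibration(n); print(n,c)
s=get_state();print(s["time"],s["position"],s["tool_rot"],s["ft_force"],s["grip_width"])
E
```

```text
top {'fovy': 53.337067674097845, 'cx': 324.684396894242, 'cy': 238.71074814345053, 'R': array([[-0.01012797, -0.99982632,  0.01564455],
       [-0.99362447,  0.00830586, -0.11243413],
       [ 0.11228466, -0.01668354, -0.99353602]]), 't': array([0.04391544, 0.57865736, 0.73922438])}
scene {'fovy': 56.954973632703776, 'cx': 327.9710557157261, 'cy': 239.2391223898379, 'R': array([[ 0.55132975,  0.83428011,  0.00349451],
       [ 0.56107765, -0.3676789 , -0.74162261],
       [-0.61743614,  0.4108393 , -0.67080824]]), 't': array([-0.34454754, -0.23239826,  1.08968174])}
0.1 [0.28824503 0.58198238 0.19728089] [-7.15769723e-01 -3.05863888e+00  2.65202336e-03] [ 0.09086004 -0.69420104  0.69491806] 1.0006269224037956
```

View pics/top0.png

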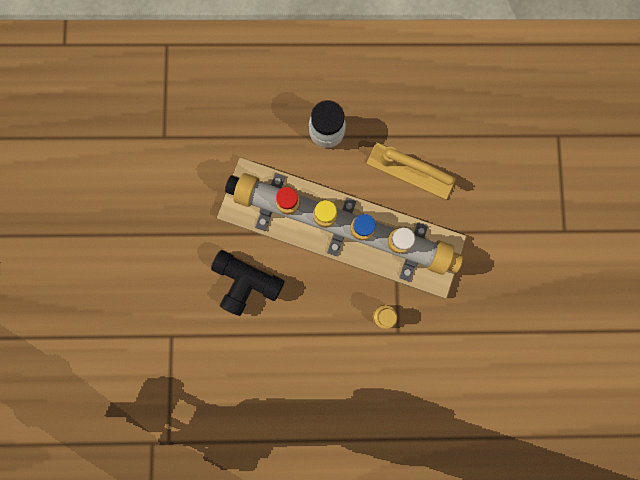

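View pics/scene0.png

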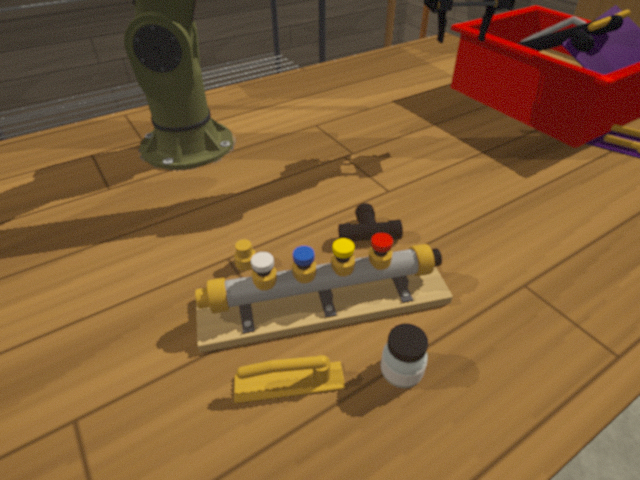

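Both views show the manifold with colours running from left to right in the top picture: red (287,198), yellow (325,212), blue (364,225), white (403,239). I'll triangulate the heads from both cameras.

```bash
cat > h.py <<'E'
import cv2,numpy as np
from bench import *
def K(c):
    f=240/np.tan(np.radians(c["fovy"]/2)); return np.array([[f,0,c["cx"]],[0,f,c["cy"]],[0,0,1]])
def ray(c,uv):
    d=c["R"].T@np.linalg.inv(K(c))@np.array([*uv,1.]); return -c["R"].T@c["t"],d
def at_z(c,uv,z):
    o,d=ray(c,uv); return o+d*(z-o[2])/d[2]
def blob(im,name,near,r=22):
    h=cv2.cvtColor(im,cv2.COLOR_RGB2HSV).astype(int); H,S,V=h[...,0],h[...,1],h[...,2]
    m={"red":((H<6)|(H>174))&(S>170)&(V>90),"yellow":(H>26)&(H<34)&(S>180)&(V>120),
       "blue":(H>100)&(H<125)&(S>120)&(V>70),"white":(S<40)&(V>190)}[name]
    yy,xx=np.indices(m.shape); m&=np.hypot(xx-near[0],yy-near[1])<r
    n,l,st,ce=cv2.connectedComponentsWithStats(m.astype(np.uint8))
    i=1+np.argmax(st[1:,4]); return ce[i],st[i]
E
python3 - <<'E'
from h import *
ims={n:cv2.imread(f"pics/{n}0.png")[:,:,::-1].copy() for n in("top","scene")}
cs={n:get_calibration(n) for n in ims}
g={"red":((287,198),(382,242)),"yellow":((325,212),(344,247)),"blue":((364,225),(304,256)),"white":((403,239),(263,263))}
P={}
for k,(a,b) in g.items():
    pa,sa=blob(ims["top"],k,a); pb,sb=blob(ims["scene"],k,b)
    Ms=[K(cs[n])@np.c_[cs[n]["R"],cs[n]["t"]] for n in("top","scene")]
    X=cv2.triangulatePoints(Ms[0],Ms[1],pa,pb)[:,0];X=X[:3]/X[3]
    P[k]=at_z(cs["top"],pa,.113)
    print(k,pa.round(1),sa[2:],pb.round(1),sb[2:],"tri",X.round(4),"plane",P[k].round(4))
v=[P[k][:2] for k in P]
print(np.linalg.norm(np.diff(v,axis=0),axis=1), np.linalg.norm(v,axis=1))
E
```

```text
red [286.5 197.4] [ 22  22 365] [381.4 240.7] [ 22  20 323] tri [0.63   0.0938 0.114 ] plane [0.631  0.0949 0.113 ]Traceback (most recent call last):
  File "<stdin>", line 7, in <module>
  File "h.py", line 15, in blob
    i=1+np.argmax(st[1:,4]); return ce[i],st[i]
        ~~~~~~~~~^^^^^^^^^^
    return _wrapfunc(a, 'argmax', axis=axis, out=out, **kwds)
    return bound(*args, **kwds)
ValueError: attempt to get argmax of an empty sequence
```

```bash
sed -i 's/(H>26)&(H<34)&(S>180)/(H>24)\&(H<34)\&(S>200)/; s/(S<40)&(V>190)/(S<50)\&(V>170)/' h.py
python3 - <<'E'
from h import *
ims={n:cv2.imread(f"pics/{n}0.png")[:,:,::-1].copy() for n in("top","scene")}
cs={n:get_calibration(n) for n in ims}
g={"red":((287,198),(382,242)),"yellow":((325,212),(344,247)),"blue":((364,225),(304,256)),"white":((403,239),(263,263))}
for n in ims:
  u,v=g["yellow"][n=="scene"]; print(cv2.cvtColor(ims[n],cv2.COLOR_RGB2HSV)[v,u])
P={}
for k,(a,b) in g.items():
  try:
    pa,sa=blob(ims["top"],k,a); pb,sb=blob(ims["scene"],k,b)
    Ms=[K(cs[n])@np.c_[cs[n]["R"],cs[n]["t"]] for n in("top","scene")]
    X=cv2.triangulatePoints(Ms[0],Ms[1],pa,pb)[:,0];X=X[:3]/X[3]
    P[k]=at_z(cs["top"],pa,.114)
    print(k,pa.round(1),sa[2:],pb.round(1),sb[2:],"tri",X.round(4),"plane",P[k].round(4))
  except Exception as e: print(k,e)
v=[P[k][:2] for k in P]
print(np.linalg.norm(np.diff(v,axis=0),axis=1), np.linalg.norm(v,axis=1))
E
```

```text
[ 25 185 228]
[ 26 255 233]
red [286.5 197.4] [ 22  22 365] [381.4 240.7] [ 22  20 323] tri [0.63   0.0938 0.114 ] plane [0.6308 0.0948 0.114 ]
yellow [335.  208.5] [1 2 2] [343.  246.7] [ 23  19 331] tri [0.6142 0.0277 0.1227] plane [0.6139 0.0245 0.114 ]
blue [364.1 224.6] [ 22  22 362] [303.3 255. ] [ 20  18 288] tri [ 0.5897 -0.0187  0.1113] plane [ 0.5899 -0.0174  0.114 ]
white [403.2 238. ] [ 23  21 361] [261.9 259.6] [ 22  16 267] tri [ 0.5692 -0.0746  0.1152] plane [ 0.5699 -0.0736  0.114 ]
[0.07232957 0.04827005 0.0596353 ] [0.63784299 0.61435296 0.5901633  0.57465895]
```

Head heights and the 60 mm spacing check out: blue (0.590,-0.018), red (0.630,0.094). Yellow, segmented badly, is their midpoint (0.610,0.038). Now moving above blue with the gripper shut.

```bash
python3 -m crank '[[0,0.125,-0.25,0],[0,0.25,-0.5,0]]' 2>&1 | tail -1; python3 -m crank '[[0,0.125,-0.25,0,0],[0,0.25,-0.5,0,0],[0,0.375,-0.75,0,0],[0,0.5,-1,0,0]]'; python3 -m crank '[[0,0.125,-0.25,0,0],[0,0.25,-0.5,0,0],[0,0.375,-0.75,0,0],[0,0.5,-1,0,0]]'; python3 -m crank '[[0,0.125,-0.25,0,0],[0,0.25,-0.5,0,0],[0,0.375,-0.75,-0.05,0],[0,0.5,-1,-0.15,0],[0,0.5,-1,-0.2,0]]'
```

```text
$[0]: bad value
time: 0.6
position: [0.389, 0.3805, 0.1979]
tool_rot: [-0.716, -3.059, 0.001]
ft_force: [0.5, 0.4, 0.7]
grip_width: 0.631
grip_force: 0.0
time: 1.1
position: [0.4888, 0.1807, 0.198]
tool_rot: [-0.716, -3.059, -0.0]
ft_force: [0.3, 0.4, -0.4]
grip_width: 0.172
grip_force: 0.0
time: 1.72
position: [0.5885, -0.0239, 0.1567]
tool_rot: [-0.729, -3.055, 0.006]
ft_force: [0.5, 1.0, -0.3]
grip_width: 0.006
grip_force: 0.0
```

```bash
python3 -m crank '[[0,0,0,0,0],[0,0,0,0,0]]'
python3 - <<'E'
from h import *
c=get_calibration("wrist"); s=get_state(); im=get_image("wrist")
t=get_image("top")
cv2.imwrite("pics/w1.png",im[:,:,::-1]); cv2.imwrite("pics/t1.png",t[:,:,::-1])
print(s["position"],s["ft_force"]); np.save("w1.npy",c,allow_pickle=True)
def pr(X): p=K(c)@(c["R"]@np.array(X)+c["t"]); return (p[:2]/p[2]).round(1)
for k,X in dict(blue=(.590,-.018,.116),yellow=(.610,.038,.116),red=(.6304,.0943,.116),white=(.5695,-.0741,.116),tcp=s["position"]).items(): print(k,pr(X))
E
```

```text
time: 1.98
position: [0.5884, -0.0155, 0.1586]
tool_rot: [0.712, 3.06, 0.002]
ft_force: [0.2, -0.4, 0.1]
grip_width: 0.005
grip_force: 0.0
[ 0.58840919 -0.01548558  0.15862991] [ 0.2200109  -0.39044517  0.10004673]
blue [323.5 256.4]
yellow [422.7 245.8]
red [524.3 235.3]
white [225.4 266.3]
tcp [326.6 281.7]
```

View pics/w1.png

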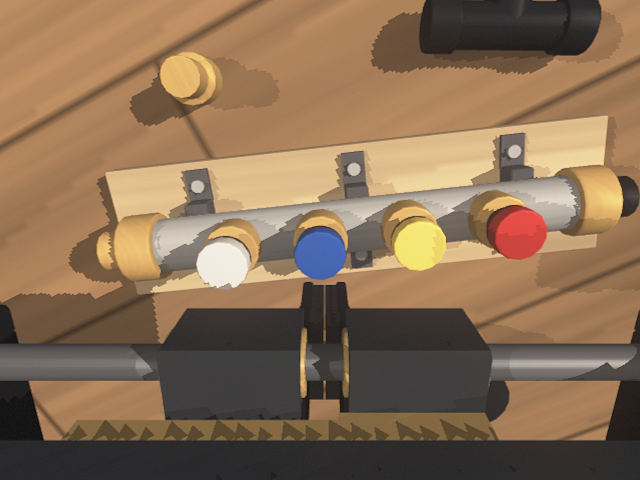

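The wrist view shows white (223,262), blue (320,253), yellow (419,244) and red (517,232), each 3–7 px (2–4 mm) from the prediction. I'll compute the offsets.

Run:
```python
from h import *
c=np.load("w1.npy",allow_pickle=True).item(); im=cv2.imread("pics/w1.png")[:,:,::-1].copy()
g=dict(red=(517,232),yellow=(419,244),blue=(320,253),white=(223,262))
for k,a in g.items():
    try: p,s=blob(im,k,a,32); s=s[2:]
    except Exception: p=a;s=None
    print(k,np.round(p,1),s,at_z(c,a,.116).round(4))
```

```text
red [520.3 234.2] [  51   52 1933] [0.6265 0.0911 0.116 ]
yellow [419 244] None [0.608  0.0364 0.116 ]
blue [320.2 253.7] [  51   51 1978] [ 0.5871 -0.0189  0.116 ]
white [223.3 262.9] [  55   50 2060] [ 0.5665 -0.074   0.116 ]
```

```bash
python3 -m crank '[[0,0,-0.01,-0.1,0],[0,0,-0.01,-0.17,0],[0,0,-0.01,-0.17,0]]'; python3 -m crank '[[0,0,0,-0.015,0],[0,0,0,-0.03,0],[0,0,0,-0.045,0],[0,0,0,-0.06,0],[0,0,0,-0.06,0]]'
```

```text
time: 2.45
position: [0.5875, -0.0189, 0.1233]
tool_rot: [-0.714, -3.057, 0.001]
ft_force: [0.5, -0.4, 1.0]
grip_width: 0.002
grip_force: 0.0
time: 3.08
position: [0.5883, -0.0195, 0.112]
tool_rot: [-0.716, -3.059, 0.0]
ft_force: [0.7, -0.1, -0.9]
grip_width: 0.004
grip_force: 0.0
```

```bash
python3 -m crank '[[0,0,0,-0.015,0],[0,0,0,-0.015,0]]'|grep -E "pos|ft"; python3 -m crank '[[0,0,0,-0.015,0],[0,0,0,-0.015,0]]'|grep -E "pos|ft"
python3 - <<'E'
from h import *
cv2.imwrite("pics/w2.png",get_image("wrist")[:,:,::-1]); s=get_image("scene")[200:320,180:460,::-1]
cv2.imwrite("pics/s2.png",cv2.resize(s,None,fx=2.5,fy=2.5,interpolation=cv2.INTER_CUBIC))
E
```

```text
position: [0.5883, -0.0195, 0.109]
ft_force: [-0.8, 0.2, 1.8]
position: [0.5883, -0.0195, 0.106]
ft_force: [-0.7, 0.1, 0.1]
```

View pics/s2.png

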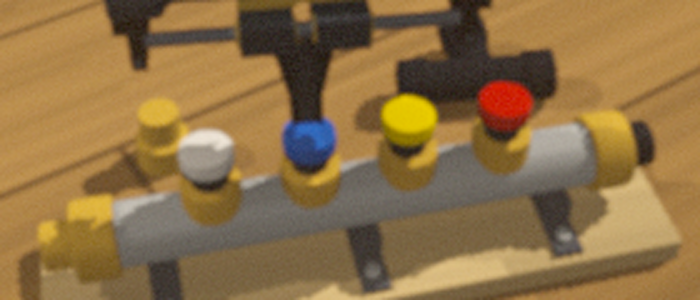

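View pics/w2.png

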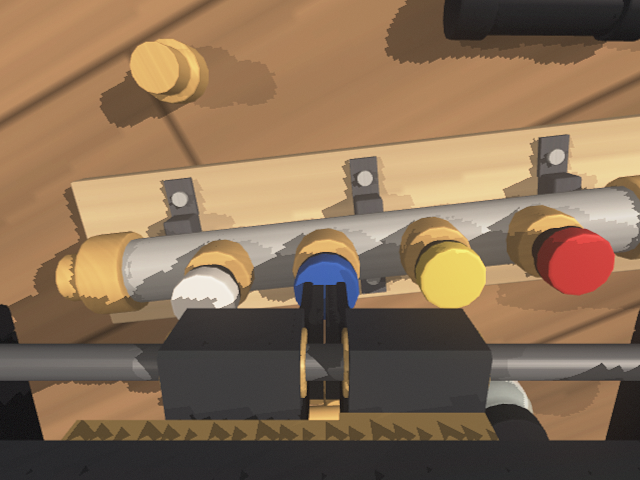

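The scene crop shows the fingertips resting on the blue head, which is now clearly lower than the others. The wrist view agrees, with the tips centred on the head at (325,290). I'll go on down in 2 mm steps until the force rises.

```bash
f(){ grep -E "pos|ft"|tr '\n' ' ';echo; }; python3 -m crank '[[0,0,0,-0.01,0],[0,0,0,-0.01,0]]'|f; python3 -m crank '[[0,0,0,-0.01,0],[0,0,0,-0.01,0]]'|f;  python3 -m crank '[[0,0,0,0,0]]'|f
```

```text
position: [0.5883, -0.0195, 0.1041] ft_force: [0.1, -0.0, 1.0] 
position: [0.5883, -0.0195, 0.1021] ft_force: [-0.3, 1.1, -0.1] 
position: [0.5885, -0.0195, 0.1023] ft_force: [0.6, -0.1, -0.8]
```

```bash
cat > r.py <<'E'
from h import *
s=get_state();print(s["position"].round(4),s["ft_force"].round(2),s["torque"].round(2),s["joint_torque"].round(2),s["grip_width"])
E
python3 r.py; f(){ grep -E "pos|ft"|tr '\n' ' ';echo; }; python3 -m crank '[[0,0,0,-0.005,0],[0,0,0,-0.005,0]]'|f; python3 r.py; python3 -m crank '[[0,0,0,-0.005,0],[0,0,0,-0.005,0]]'|f;  python3 r.py
python3 - <<'E'
from h import *
s=get_image("scene");
cv2.imwrite("pics/s3f.png",s[:,:,::-1])
cv2.imwrite("pics/s3.png",cv2.resize(s[215:300,230:410,::-1],None,fx=4,fy=4,interpolation=cv2.INTER_CUBIC))
E
```

```text
[ 0.5885 -0.0195  0.1023] [ 0.6  -0.1  -0.78] [ 0.04 -0.    0.02] [-0.000e+00 -4.067e+01  3.630e+00 -2.891e+01  2.000e-02  9.000e-02
  0.000e+00] 0.004045878669457612
position: [0.5884, -0.0195, 0.1012] ft_force: [0.4, -0.3, -0.1] 
[ 0.5884 -0.0195  0.1012] [ 0.37 -0.31 -0.07] [ 0.04  0.01 -0.04] [ 1.000e-02 -4.075e+01  3.650e+00 -2.894e+01  2.000e-02  8.000e-02
  0.000e+00] 0.008811553124467
position: [0.5884, -0.0195, 0.1002] ft_force: [-0.1, 0.9, 0.1] 
[ 0.5884 -0.0195  0.1002] [-0.12  0.88  0.14] [-0.02  0.03 -0.05] [ 1.000e-02 -4.078e+01  3.660e+00 -2.891e+01  2.000e-02  8.000e-02
  0.000e+00] 0.002992443286537182
```

View pics/s3.png

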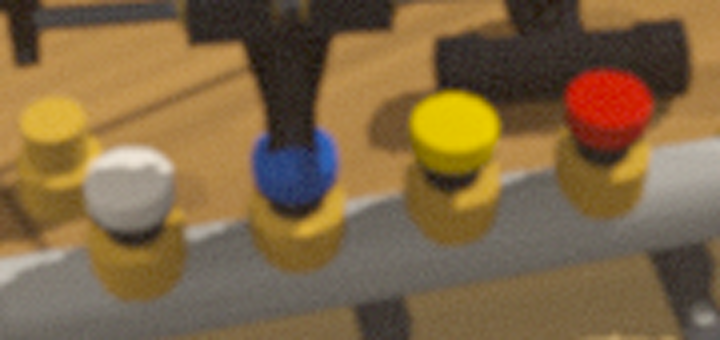

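Run:
```python
from h import *
c=get_calibration("scene")
def pr(X): p=K(c)@(c["R"]@np.array(X)+c["t"]); return (p[:2]/p[2]).round(1)
print("tcp",pr(get_state()["position"]),"tops",pr((.589,-.0185,.116)),pr((.589,-.0185,.104)))
for n in("scene0","s3f"):
    im=cv2.imread(f"pics/{n}.png")[:,:,::-1].copy()
    for k,a in dict(blue=(304,256),white=(263,263),yellow=(344,247),red=(382,242)).items():
        p,s=blob(im,k,a); print(n,k,p.round(1),s)
a=[cv2.imread(f"pics/{n}.png")[225:295,275:335] for n in("scene0","s3f")]
cv2.imwrite("pics/cmp.png",cv2.resize(np.hstack(a),None,fx=6,fy=6,interpolation=cv2.INTER_CUBIC))
```

```text
tcp [303.5 260. ] tops [303.9 252.3] [304.2 258.2]
scene0 blue [303.3 255. ] [294 247  20  18 288]
scene0 white [261.9 259.6] [251 252  22  16 267]
scene0 yellow [343.  246.7] [332 238  23  19 331]
scene0 red [381.4 240.7] [371 232  22  20 323]
s3f blue [303.4 257.2] [294 248  20  18 223]
s3f white [262.8 255.1] [253 252  20   7  93]
s3f yellow [343.4 246.9] [333 238  22  20 325]
s3f red [381.6 240.8] [371 232  22  20 319]
```

View pics/cmp.png

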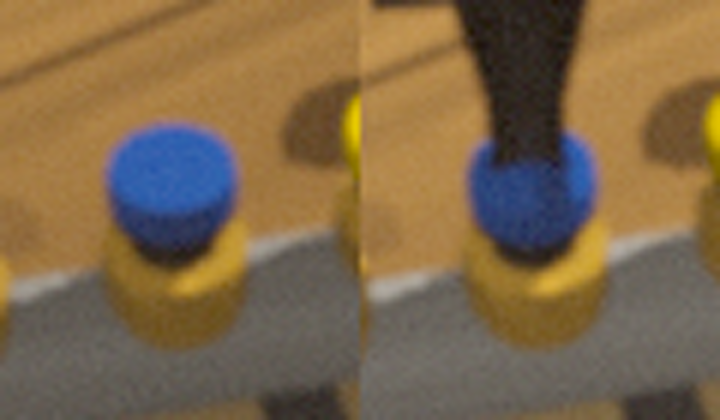

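The comparison is odd. The finger enters the blue outline near (302,252), yet the reported TCP projects to (303,260), the head has hardly dropped, and no force shows. I'll check the tool's true height independently from the wrist camera.

```bash
sed -i 's/(H>24)&(H<34)&(S>200)/(H>24)\&(H<34)\&(S>150)/' h.py
python3 - <<'E'
from h import *
from scipy.optimize import least_squares
s=get_state(); c=get_calibration("wrist"); im=get_image("wrist"); cv2.imwrite("pics/w3.png",im[:,:,::-1])
c1=np.load("w1.npy",allow_pickle=True).item(); im1=cv2.imread("pics/w1.png")[:,:,::-1].copy()
o=lambda c:-c["R"].T@c["t"]
print("cam1",o(c1).round(4),"cam3",o(c).round(4),"tcp",s["position"].round(4))
# apparent distances: red blob size & red-yellow spacing -> camera height above tops
for n,cc,i,g in(("w1",c1,im1,dict(red=(520,234),yellow=(419,244))),("w3",c,im,dict(red=(590,270),yellow=(460,285)))):
    p={}
    for k,a in g.items():
        p[k],st=blob(i,k,a,60); print(n,k,p[k].round(1),st[2:])
    for z in(.1,.116,.132):
        a,b=at_z(cc,p["red"],z),at_z(cc,p["yellow"],z); print(z,a.round(4),b.round(4),np.linalg.norm(a-b).round(4))
E
```

```text
cam1 [0.513  0.0201 0.3451] cam3 [0.5132 0.0165 0.2868] tcp [ 0.5884 -0.0195  0.1002]
w1 red [520.3 234.2] [  51   52 1933]Traceback (most recent call last):
  File "<stdin>", line 11, in <module>
  File "h.py", line 15, in blob
    i=1+np.argmax(st[1:,4]); return ce[i],st[i]
        ~~~~~~~~~^^^^^^^^^^
    return _wrapfunc(a, 'argmax', axis=axis, out=out, **kwds)
    return bound(*args, **kwds)
ValueError: attempt to get argmax of an empty sequence
```

View pics/w3.png

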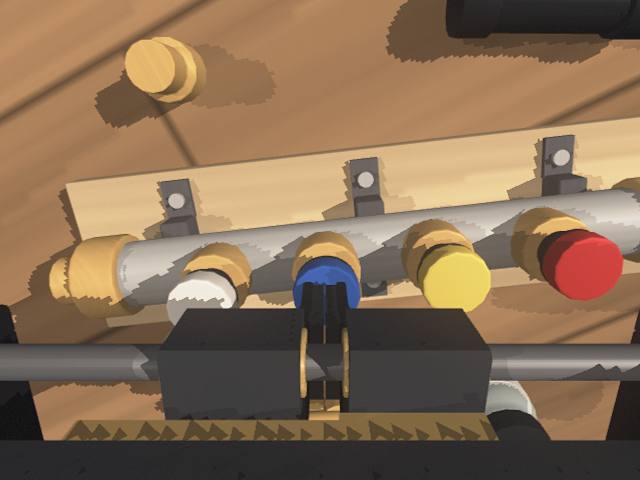

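The wrist view has red at (583,266), yellow (455,280), white (202,298), and blue at (327,285) with the fingertips over its near edge at y≈284. I'll solve for the camera pose from the visible heads.

```bash
sed -i 's/(H>24)&(H<34)&(S>150)/(H>22)\&(H<35)\&(S>150)\&(V>190)/' h.py
python3 - <<'E'
from h import *
c3=get_calibration("wrist"); c1=np.load("w1.npy",allow_pickle=True).item()
print(K(c3)[0,0],(c3["R"]).round(3).tolist())
for n,cc,g in(("w1",c1,dict(red=(520,234),yellow=(419,244),blue=(320,254),white=(223,263))),("w3",c3,dict(red=(583,266),yellow=(455,280)))):
    im=cv2.imread(f"pics/{n}.png")[:,:,::-1].copy(); p={}
    for k,a in g.items():
        p[k],st=blob(im,k,a,45); print(n,k,p[k].round(1),st[2:])
    for z in(.1,.116,.132):
        a,b=at_z(cc,p["red"],z),at_z(cc,p["yellow"],z); print(z,a.round(4),b.round(4),np.linalg.norm(a-b).round(4))
E
grep -n "" /dev/null; python3 r.py
```

```text
406.89677004684705 [[0.443, 0.896, -0.0], [0.855, -0.423, 0.302], [0.27, -0.134, -0.953]]
w1 red [520.3 234.2] [  51   52 1933]
w1 yellow [395. 253.] [1 1 1]
w1 blue [320.2 253.7] [  51   51 1978]
w1 white [223.3 262.9] [  55   50 2060]
0.1 [0.6368 0.0975 0.1   ] [0.6135 0.0215 0.1   ] 0.0795
0.116 [0.6287 0.0924 0.116 ] [0.6069 0.0214 0.116 ] 0.0743
0.132 [0.6206 0.0874 0.132 ] [0.6004 0.0213 0.132 ] 0.0691
w3 red [588.2 268.4] [  68   68 3254]
w3 yellow [430.  300.5] [1 2 2]
0.1 [0.6395 0.0995 0.1   ] [0.6212 0.0229 0.1   ] 0.0788
0.116 [0.6287 0.0924 0.116 ] [0.6119 0.0224 0.116 ] 0.072
0.132 [0.6179 0.0853 0.132 ] [0.6027 0.0218 0.132 ] 0.0653
[ 0.5884 -0.0195  0.1003] [-0.23 -1.32  0.48] [ 0.01 -0.02 -0.02] [-0.000e+00 -4.075e+01  3.650e+00 -2.888e+01  2.000e-02  9.000e-02
  0.000e+00] -0.0003210313381746684
```

The wrist camera puts red at the same point before and after the descent, so the tool height is right. Blue also looks smaller, and so lower, than its neighbours. The force reading may not be usable, so I'll lift clear and measure the blue head unobstructed.

```bash
python3 -m crank '[[0,0,0,0.1,0],[0,0,0,0.3,0],[0,0,0,0.3,0]]'|grep -E "pos|ft"
cat > m.py <<'E'
from h import *
import sys
tag=sys.argv[1]
cs=get_calibration("scene"); s=get_image("scene"); cw=get_calibration("wrist"); w=get_image("wrist")
cv2.imwrite(f"pics/s_{tag}.png",s[:,:,::-1]); cv2.imwrite(f"pics/w_{tag}.png",w[:,:,::-1])
T=dict(red=(.629,.093),yellow=(.609,.0375),blue=(.5885,-.0185),white=(.5685,-.074))
def pr(c,X): p=K(c)@(c["R"]@np.array(X)+c["t"]); return p[:2]/p[2]
def box(c,x,y,z):
    P=np.array([pr(c,(x+.016*np.cos(a),y+.016*np.sin(a),z-h)) for a in np.linspace(0,6.28,60) for h in(0,.012)]); return np.r_[P.min(0),P.max(0)].round(1)
for n,c,im,r in(("scene",cs,s,18),("wrist",cw,w,38)):
    for k,(x,y) in T.items():
        try: p,st=blob(im,k,pr(c,(x,y,.112)),r); print(n,k,p.round(1),"box",[*st[:2],*(st[:2]+st[2:4])],"z.117",box(c,x,y,.117),"z.104",box(c,x,y,.104))
        except Exception as e: print(n,k,"none")
E
python3 m.py a
```

```text
position: [0.5909, -0.0197, 0.1638]
ft_force: [-0.6, -0.8, 0.9]
scene red [381.8 240.6] box [np.int32(371), np.int32(232), np.int32(393), np.int32(252)] z.117 [370.4 231.9 392.4 252.1] z.104 [369.8 238.2 391.6 258.4]
scene yellow [343.  245.5] box [np.int32(333), np.int32(238), np.int32(354), np.int32(253)] z.117 [332.6 237.9 354.4 258.6] z.104 [332.5 244.3 354.1 264.9]
scene blue [303.2 254.8] box [np.int32(294), np.int32(247), np.int32(314), np.int32(265)] z.117 [292.6 244.1 314.9 265.3] z.104 [293.1 250.4 315.  271.5]
scene white [262.  259.7] box [np.int32(251), np.int32(252), np.int32(274), np.int32(268)] z.117 [251.7 250.5 275.  272.2] z.104 [252.7 256.9 275.6 278.5]
wrist red [523.5 227.4] box [np.int32(499), np.int32(201), np.int32(550), np.int32(252)] z.117 [490.5 196.9 552.9 253. ] z.104 [482.7 192.6 541.6 246. ]
wrist yellow [400. 248.] box [np.int32(400), np.int32(248), np.int32(401), np.int32(249)] z.117 [395.8 207.6 452.8 263.4] z.104 [392.4 202.8 446.5 255.9]
wrist blue [325.1 247.4] box [np.int32(300), np.int32(222), np.int32(351), np.int32(273)] z.117 [300.2 217.8 353.3 273.2] z.104 [301.3 212.6 351.9 265.3]
wrist white [229.1 257.4] box [np.int32(202), np.int32(232), np.int32(256), np.int32(283)] z.117 [203.8 228.2 259.6 283.3] z.104 [209.5 222.5 262.5 274.9]
```

After the lift, blue sits exactly where it began (scene 303.2,254.8 against 303.3,255.0), so I have not yet pressed it. The shut fingertips evidently end about 15 mm short of the nominal TCP. I'll press lower in small steps, watching both the force and the image.

```bash
cat > b.py <<'E'
from h import *
import sys
k=sys.argv[1]; T=dict(red=(381,243),yellow=(343,249),blue=(303,258),white=(262,262))
p,st=blob(get_image("scene"),k,T[k],20); s=get_state(); print(k,"blob y",p[1].round(1),"bottom",st[1]+st[3],"area",st[4],"| t",s["time"],"z",s["position"][2].round(4),"F",s["ft_force"].round(1))
E
python3 -m crank '[[0,0,0,-0.2,0],[0,0,0,-0.295,0],[0,0,0,-0.295,0]]' >/dev/null; python3 b.py blue; python3 -m crank '[[0,0,0,-0.01,0],[0,0,0,-0.015,0],[0,0,0,-0.015,0]]'>/dev/null; python3 b.py blue; python3 -m crank '[[0,0,0,-0.01,0],[0,0,0,-0.01,0]]'>/dev/null; python3 b.py blue
```

```text
blue blob y 257.1 bottom 266 area 226 | t 5.8 z 0.1005 F [-0.7 -0.4  0.7]
blue blob y 257.5 bottom 265 area 207 | t 6.225 z 0.0988 F [-0.7 -0.2  0.6]
blue blob y 257.8 bottom 266 area 194 | t 6.525 z 0.0962 F [-0.6 -0.8  0.1]
```

```bash
for i in 1; do python3 -m crank '[[0,0,0,-0.01,0],[0,0,0,-0.01,0]]'>/dev/null; python3 b.py blue; python3 -m crank '[[0,0,0,-0.01,0],[0,0,0,-0.01,0]]'>/dev/null; python3 b.py blue; done
python3 - <<'E'
from h import *
s=get_image("scene"); w=get_image("wrist")
a=cv2.resize(s[225:295,265:345,::-1],(400,350),interpolation=cv2.INTER_CUBIC); b=cv2.resize(w[200:400,200:430,::-1],(400,350),interpolation=cv2.INTER_CUBIC)
cv2.imwrite("pics/cmp2.png",np.hstack([a,b]))
E
```

```text
blue blob y 258.0 bottom 265 area 174 | t 6.825 z 0.0941 F [-0.1  0.8  0.3]
blue blob y 258.3 bottom 265 area 159 | t 7.125 z 0.0922 F [-0.  -0.5 -0.1]
```

View pics/cmp2.png

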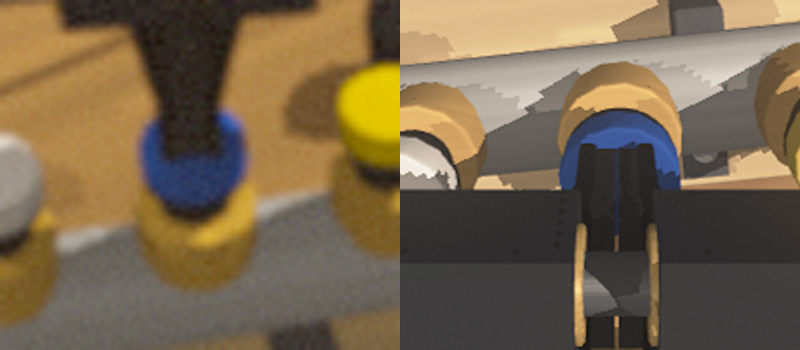

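The crop shows the fingertip's far edge at scene row 256 with the head still standing. Allowing for finger width, the tip is around z 0.115, so it is only now reaching the top. Continuing down.

```bash
for i in 1; do python3 -m crank '[[0,0,0,-0.01,0],[0,0,0,-0.01,0]]'>/dev/null; python3 b.py blue; python3 -m crank '[[0,0,0,-0.01,0],[0,0,0,-0.01,0]]'>/dev/null; python3 b.py blue;  python3 -m crank '[[0,0,0,-0.01,0],[0,0,0,-0.01,0]]'>/dev/null; python3 b.py blue; done
```

```text
blue blob y 258.9 bottom 266 area 149 | t 7.525 z 0.0906 F [0.3 0.5 1.6]
blue blob y 260.0 bottom 267 area 153 | t 7.825 z 0.0884 F [ 0.3 -0.2  2.6]
blue blob y 260.9 bottom 268 area 153 | t 8.125 z 0.0863 F [0.7 0.2 1.9]
```

Contact: the force is now about 2–3 N and the head moves down with the tool.

```bash
for i in 1; do python3 -m crank '[[0,0,0,-0.01,0],[0,0,0,-0.01,0]]'>/dev/null; python3 b.py blue; python3 -m crank '[[0,0,0,-0.01,0],[0,0,0,-0.01,0]]'>/dev/null; python3 b.py blue;  python3 -m crank '[[0,0,0,-0.01,0],[0,0,0,-0.01,0]]'>/dev/null; python3 b.py blue; done
```

```text
blue blob y 261.9 bottom 269 area 141 | t 8.425 z 0.0843 F [ 0.7 -0.1  2.6]
blue blob y 262.8 bottom 269 area 142 | t 8.725 z 0.0823 F [ 2.1 -1.5  2.9]
blue blob y 263.6 bottom 270 area 146 | t 9.025 z 0.0802 F [1.8 0.1 1. ]
```

```bash
for i in 1; do python3 -m crank '[[0,0,0,-0.01,0],[0,0,0,-0.01,0]]'>/dev/null; python3 b.py blue; python3 -m crank '[[0,0,0,-0.01,0],[0,0,0,-0.01,0]]'>/dev/null; python3 b.py blue; done
```

```text
blue blob y 264.5 bottom 271 area 134 | t 9.325 z 0.0785 F [ 0.1 -0.2  4.7]
blue blob y 264.9 bottom 271 area 127 | t 9.625 z 0.077 F [-1.3  0.3  7.3]
```

Blue is at its stop: the force rises about 2.5 N/mm to 7.3 N and the head no longer moves down. I'll lift, then move to yellow (+0.10, +0.28) and stop just above its head.

```bash
python3 -m crank '[[0,0,0,0.1,0],[0,0,0,0.25,0],[0,0.05,0.14,0.25,0],[0,0.1,0.28,0.25,0],[0,0.1,0.28,0.25,0]]'|grep -E "pos|ft"; python3 -m crank '[[0,0,0,-0.1,0],[0,0,0,-0.14,0],[0,0,0,-0.14,0]]'|grep -E "pos|ft"; python3 b.py blue; python3 b.py yellow
```

```text
position: [0.6075, 0.0399, 0.1248]
ft_force: [0.1, -0.9, 0.4]
position: [0.6071, 0.0353, 0.0966]
ft_force: [0.1, -0.7, 0.3]
blue blob y 260.9 bottom 271 area 285 | t 10.675 z 0.0975 F [-0.2 -0.7  0.3]
yellow blob y 245.7 bottom 251 area 27 | t 10.725 z 0.0982 F [0.7 0.2 0.3]
```

Blue's head dropped 5.9 px, about 12 mm, and stayed there, as expected for fully home. Now pressing yellow.

```bash
g(){ grep -E "pos|ft"|tr '\n' ' ';echo; }; python3 -m crank '[[0,0,0,-0.01,0],[0,0,0,-0.02,0],[0,0,0,-0.02,0]]'|g; python3 -m crank '[[0,0,0,-0.01,0],[0,0,0,-0.02,0],[0,0,0,-0.03,0],[0,0,0,-0.03,0]]'|g; python3 -m crank '[[0,0,0,-0.01,0],[0,0,0,-0.02,0],[0,0,0,-0.03,0],[0,0,0,-0.03,0]]'|g; python3 -m crank '[[0,0,0,-0.01,0],[0,0,0,-0.01,0]]'|g
```

```text
position: [0.6084, 0.0365, 0.0942] ft_force: [-0.1, 1.4, -0.1] 
position: [0.6087, 0.0365, 0.0884] ft_force: [-0.2, 0.1, 1.5] 
position: [0.6087, 0.0365, 0.0822] ft_force: [0.7, 0.4, 2.8] 
position: [0.6087, 0.0366, 0.0802] ft_force: [1.5, -0.3, 2.6]
```

```bash
python3 r.py
python3 - <<'E'
from h import *
s=get_image("scene"); a=cv2.resize(s[215:295,265:365,::-1],(750,600),interpolation=cv2.INTER_CUBIC); cv2.imwrite("pics/y.png",a)
E
```

```text
[0.6087 0.0366 0.0802] [ 1.46 -0.29  2.64] [ 0.09 -0.29 -0.02] [  0.15 -42.57   4.12 -26.72   0.11   0.47   0.  ] 0.007301902721997171
```

```bash
g(){ grep -E "pos|ft"|tr '\n' ' ';echo; }; python3 -m crank '[[0,0,0,-0.01,0],[0,0,0,-0.01,0]]'|g; python3 -m crank '[[0,0,0,-0.01,0],[0,0,0,-0.01,0]]'|g
```

```text
position: [0.6087, 0.0366, 0.0785] ft_force: [1.0, 0.4, 4.2] 
position: [0.6087, 0.0366, 0.077] ft_force: [-1.0, 0.2, 7.6]
```

Yellow is at its stop with 7.6 N, the same signature as blue. Now the red plug.

```bash
g(){ grep -E "pos|ft"|tr '\n' ' ';echo; }; python3 -m crank '[[0,0,0,0.1,0],[0,0,0,0.25,0],[0,0.05,0.14,0.25,0],[0,0.1,0.28,0.25,0],[0,0.1,0.28,0.25,0]]'|g; python3 -m crank '[[0,0,0,-0.1,0],[0,0,0,-0.15,0],[0,0,0,-0.16,0],[0,0,0,-0.16,0]]'|g; python3 b.py yellow; python3 -m crank '[[0,0,0,-0.01,0],[0,0,0,-0.02,0],[0,0,0,-0.03,0],[0,0,0,-0.03,0]]'|g; python3 -m crank '[[0,0,0,-0.01,0],[0,0,0,-0.02,0],[0,0,0,-0.03,0],[0,0,0,-0.03,0]]'|g
```

```text
position: [0.628, 0.0959, 0.1262] ft_force: [-0.1, -0.4, -0.5] 
position: [0.6284, 0.0919, 0.0941] ft_force: [0.4, 1.5, 0.5] 
yellow blob y 248.2 bottom 253 area 109 | t 14.075 z 0.0945 F [ 0.4 -0.4 -0.2]
position: [0.6289, 0.0925, 0.0886] ft_force: [0.3, 0.6, 3.4] 
position: [0.6288, 0.0925, 0.0822] ft_force: [1.3, 0.1, 3.2]
```

```bash
g(){ grep -E "pos|ft"|tr '\n' ' ';echo; }; python3 -m crank '[[0,0,0,-0.01,0],[0,0,0,-0.02,0],[0,0,0,-0.02,0]]'|g; python3 -m crank '[[0,0,0,-0.01,0],[0,0,0,-0.01,0]]'|g
```

```text
position: [0.6288, 0.0925, 0.0785] ft_force: [1.8, -0.1, 3.0] 
position: [0.6288, 0.0925, 0.0771] ft_force: [-0.1, -0.1, 7.3]
```

Red is at its stop with 7.3 N. I'll lift clear and check all four plugs.

```bash
python3 -m crank '[[0,0,0,0.1,0],[0,0,0,0.35,0],[0,0,0,0.6,0],[0,0,0,0.6,0]]'|grep -E "pos|ft"; python3 m.py end|grep scene
python3 - <<'E'
from h import *
print(get_state()["time"])
a=cv2.imread("pics/s_end.png"); cv2.imwrite("pics/fin.png",cv2.resize(a[190:420,180:480],(780,598),interpolation=cv2.INTER_CUBIC))
E
```

```text
position: [0.6306, 0.0927, 0.2016]
ft_force: [0.6, 0.1, -0.4]
scene red [380.6 246.6] box [np.int32(371), np.int32(238), np.int32(391), np.int32(257)] z.117 [370.4 231.9 392.4 252.1] z.104 [369.8 238.2 391.6 258.4]
scene yellow [343.1 251.7] box [np.int32(333), np.int32(245), np.int32(355), np.int32(259)] z.117 [332.6 237.9 354.4 258.6] z.104 [332.5 244.3 354.1 264.9]
scene blue [303.4 260.4] box [np.int32(294), np.int32(252), np.int32(314), np.int32(270)] z.117 [292.6 244.1 314.9 265.3] z.104 [293.1 250.4 315.  271.5]
scene white [261.8 259.7] box [np.int32(251), np.int32(252), np.int32(273), np.int32(268)] z.117 [251.7 250.5 275.  272.2] z.104 [252.7 256.9 275.6 278.5]
16.3
```

View pics/fin.png

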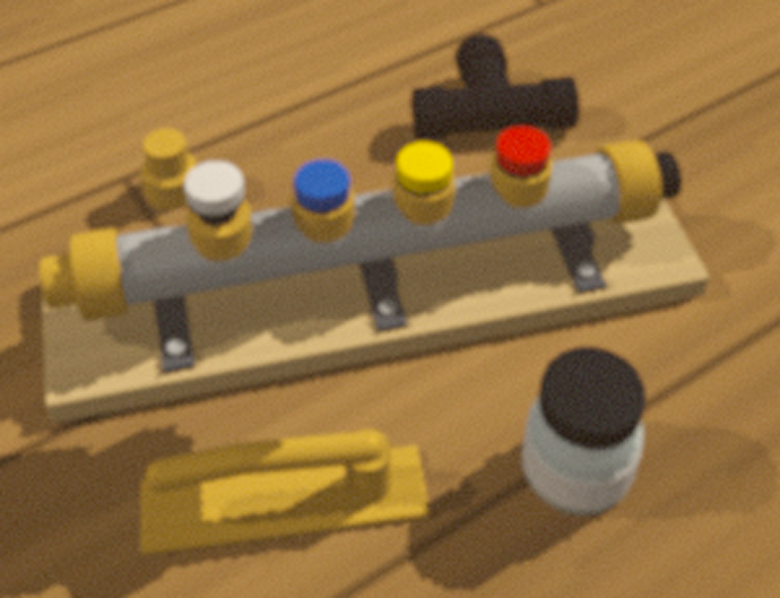

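The picture shows blue (322,185), yellow (424,167) and red (523,150) seated on their rims, white (215,187) still standing, and the fittings untouched. I'll average a few frames to confirm blue's level before handing in.

```bash
python3 m.py e2|grep -E "wrist (blue|red|white)"
python3 - <<'E'
from h import *
a=np.mean([get_image("scene").astype(float) for _ in range(6)],0).astype(np.uint8)
i0=cv2.imread("pics/scene0.png")[:,:,::-1].copy()
for k,q in dict(blue=(303,258),red=(381,243),white=(262,262)).items():
    print(k,blob(i0,k,q,20)[0].round(2),blob(a,k,q,20)[0].round(2),blob(a,k,q,20)[1])
E
```

```text
wrist red [327.8 230.7] box [np.int32(307), np.int32(210), np.int32(350), np.int32(252)] z.117 [304.3 209.6 351.2 258.5] z.104 [305.2 205.3 350.  252.1]
wrist blue [165.8 247.4] box [np.int32(143), np.int32(227), np.int32(190), np.int32(269)] z.117 [134.4 227.5 186.4 275.8] z.104 [142.4 222.6 192.  268.9]
wrist white [ 74.  255.5] box [np.int32(42), np.int32(223), np.int32(104), np.int32(285)] z.117 [ 51.7 236.4 107.  284.5] z.104 [ 63.1 231.1 115.7 277.2]
blue [303.26 254.97] [303.31 260.49] [294 252  20  18 278]
red [381.42 240.74] [380.43 246.85] [371 238  20  19 301]
white [261.89 259.55] [261.96 259.64] [251 252  23  16 279]
```

```bash
python3 -c "
from bench import *
print(close_job())"
```

```text
the job is handed in; nothing more can be done
None
```

I pressed the blue, yellow and red plugs fully home in that order at about 7.5 N each. White is still standing as the vent, the loose fittings were not touched, and I handed the job in after about 17 s on the robot's clock.

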